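Load the drill jig with the push stick

ROBOT

A 6-joint arm with a two-finger parallel gripper is mounted at the origin on the work surface. World frame = base frame: x ahead of the robot, y to its left, z up, the work surface at z = 0. Lengths are in m, angles in rad, forces in N, time in s.
With the tool pointing down it reaches from about 0.3 to 0.825 m from the base axis. Payload 5.4 kg.
Tool frame: the origin (TCP) lies at the very end of the fingers, on their centre line; the grasp point (between the pads) lies 19 mm behind it; z points along the fingers, y is the line along which they close (so a half turn about z gives the same grasp; the last joint's range is limited). The gripper opens to 92 mm and grips with 3 to 60 N. Pads are 20 mm wide; open, the fingers measure 128 mm over their backs; the gripper's body (75 mm by 189 mm) begins 69 mm behind the grasp point.
Start: joints at [-0.21, 0.158, 1.597, -0, 1.386, -0.21], TCP at [0.575, -0, 0.215] pointing down, gripper open.
Joint ranges: [-2.91, 2.91], [-0.94, 2.29], [0.18, 2.7], [-1.29, 4.43], [0.17, 2.64], [-3, 3]. Speed limits (rad/s): [2.57, 2.57, 3.14, 3.14, 3.14, 3.14].

INTERFACE

Orientations are given as a rotation vector (axis times angle).
In Python, from workcell import bot gives the robot as it stands. Calls block until the motion is done:
- bot.goto(position, orientation): joint-space move of the TCP to a pose.
- bot.line_to(position, rot=None, max_speed=0.15): straight line of the TCP; rot=None keeps the orientation; max_speed is the mean speed in m/s.
- bot.set_joints(angles): joint-space move.
- bot.set_gripper(opening, newtons=None): opening from 0.0 (shut) to 1.0 (fully open); newtons is the grip in N (None keeps the last); returns when the fingers have stopped.
- bot.hold(seconds).
- bot.inverse_kinematics(position, orientation): joint angles nearest the present ones, or None.
- bot.read_camera(name): name is "scene" or "side" or "wrist"; returns a dict with "pixels" (480x640x3 uint8, blue, green, red), "fx", "fy", "cx", "cy" (pixels), "R" (3x3) and "t" (3): a world point X has camera coordinates R X + t. Camera axes: x right, y down, z forward; pixel columns grow to the right and rows downward; lengths in m; the calibration is good to about 2 mm. A picture is of the moment at which its call begins. There is no depth.
A pose or a line that the arm cannot do raises bot.MotionError and nothing moves.
- bot.job_done(): hands the job in; it is judged then, once.
Readings, each from a call of its own:
- bot.current_clock(): time.
- bot.current_joints(): joint angles.
- bot.current_joint_vel(): joint speeds.
- bot.current_effort(): joint torques, N m.
- bot.current_ee_pos(): TCP position.
- bot.current_tool_rot(): TCP orientation.
- bot.current_contact_force(): force on the tool from outside, world axes, zero at the start.
- bot.current_ft_torque(): the same for the moment, N m.
- bot.current_opening(): opening from 0.0 (shut) to 1.0 (fully open).
- bot.current_grip_force(): force on a finger pad.
Only numpy, scipy, OpenCV 4.12 (cv2) and the standard library are available. Lean on these libraries where they do the work, as an engineer would, in place of code of your own. Each camera call takes 0.05 s, during which the arm holds its last target. There are 200 camera calls.

TASK

Pull the square wooden push stick out of its tube in the tool stand and use it, leant over so that its end reaches in under the bush plate, to slide the steel blank along the drill jig's channel until you feel it come up against the hidden end stop; press it home there firmly but do not ram it. Then stand the stick back in the tube it came from, with the blank left home. Never touch the blank with the gripper, and do not shift or tip the stand, pull out the other two tools or disturb the weight and the knob lying around.

Things in the scene. Friction and masses are not known exactly. Their poses are not given: they have to be found in the camera images.
- jig: Drill jig fixed to the bench, 207 mm long (x), 110 wide (y), 72 high; origin on the bench under it, x the pushing direction. A channel 30 mm wide (y -15 to 15 mm) runs along x, floor 30 mm above the bench, between rails 60 mm high; open at the front end (x = -105 mm) and above as far as the bush plate (x = 15 mm). Slack clamp knob on the -y side at x = 50 mm, out to y = -83 mm.
- blank: Steel blank, flat bar 60 mm long (x), 28 wide, 20 high, about 0.16 to 0.32 kg, leading end (+x) slightly chamfered, lying in the open front part of the channel. Origin at the centre of its underside, x along the channel towards the stop. Sliding it takes 1 to 4 N; the force rises at once when it meets the stop (over 15 N there is ramming).
- blank_front (a point): Centre of the blank's leading end face (+x), 10 mm above its underside.
- blank_rear (a point): Centre of the blank's rear end face (30 mm behind its origin, 10 mm above its underside), which the stick pushes.
- push_stick: Push stick: hardwood bar 190 mm long, 13 x 13 mm square, its lowest 45 mm slimmer, 9 x 9 mm; about 50 g. Stands loosely upright in one of the stand's three tubes, and is the tallest of the three tools. Origin at the centre of its lower end, z up along the stick, x and y across its flats.
- stick_tip (a point): Centre of the stick's lower end (the pushing end).
- stick_top (a point): Centre of the stick's upper end.
- stand: Tool stand, loose, 1.8 kg: base plate 110 (x) x 165 (y) x 8 mm with three upright round tubes at y = -50, 0 and 50 mm, inner diameter 34 mm, outer 39 mm, rims 73 mm above the bench. The tools stand on the base plate, 8 mm above the bench. Origin on the bench under the middle of the plate.
- drift: Brass drift in another tube of the stand: plain round bar, 18 mm diameter, 105 mm long, origin at its lower end. Leave it.
- nut_driver: Nut driver in the third tube: steel socket below, black 24 mm handle above, 112 mm tall, origin at its lower end. Leave it.
- weight: Bystander: black steel disc weight, 120 mm diameter, 30 mm high, origin at the centre of its underside.
- star_knob: Bystander: loose black star-shaped clamping knob, 55 mm across, 32 mm high, origin at the centre of its underside.
- plate_edge (a point): Middle of the lower front edge of the bush plate, at jig x = 15 mm, 60 mm above the bench (30 mm above the channel floor). The plate roofs the channel from here to x = 89 mm; its top is 72 mm above the bench, with two drill-bush collars to 76 mm.
- end_stop: End plate of the jig, 10 mm thick, 70 high; origin on the bench under its inner face (jig x = 92 mm), x as the jig's. A rigid 12 mm stop screw comes through it into the channel by 4 to 16 mm, set anew each time and hidden: it must be felt. When home the blank's rear is 1 to 13 mm in under the bush plate; a stick leant 30 to 45 degrees, tip leading, gets there. 5 to 10 N is a right pressure.

How it is judged:
On the way, in this order (a step that is already met when the one before it is completed fails the run):
1. the stick is drawn clear of the stand (z of stick_tip in the frame of stand above 0.08 m), for 0.1 s.
2. the stick presses the blank firmly (over 3 N) against the end stop (contact force between push_stick and blank above 3 N and contact force between blank and end_stop above 3 N), for 0.1 s.
At the end, for the whole second after the job is handed in: The pressed-home blank lies flat in the channel, its leading face 74 to 90 mm along the jig's x (where the stop can be); the stick stands tip down in its tube (tip within 30 mm of where it stood, at most 12 mm above the base plate). Both are let go and at rest (x of blank_front in the frame of jig between 0.074 and 0.09 m and y of blank in the frame of jig between -0.004 and 0.004 m and z of blank in the frame of jig below 0.033 m and z of stick_tip in the frame of stand below 0.02 m and distance of stick_tip from where it was at the start of the episode below 0.03 m and angle between push_stick's own z axis and vertical below 0.35 rad and linear speed of push_stick below 0.02 m/s and linear speed of blank below 0.01 m/s); the robot touches nothing.
It fails at once if the gripper touched the blank (contact force between the fingers and blank above 0.5 N).
It fails at once if the blank was rammed against the stop (over 15 N) (contact force between blank and end_stop above 15 N).
It fails at once if the stand was shifted over 15 mm or tipped (distance of stand from where it was at the start of the episode above 0.015 m or angle between stand's own z axis and vertical above 0.1 rad).
It fails at once if the drift or the nut driver was pulled up over 20 mm (z of any of drift, nut_driver in the frame of stand above 0.028 m).
It fails at once if the weight or the knob was shifted over 20 mm (distance of any of weight, star_knob from where it was at the start of the episode above 0.02 m).
It also fails if it takes over 61 s, if anything falls off the work surface, if the arm or the gripper's body presses on something with over 40 N, if the wrist force passes 120 N, or if a joint passes its speed limit or range.

## Working session

There is one attempt and no reset: what is moved stays moved. The work goes in short steps, each a Python script; the robot and the scene stay as the last script left them, time stands still between calls to the robot, and variables do not carry over. Pictures are saved under pics/ and viewed, at most 10 in all, crops included, and the job is handed in when it is done.

```bash
ls; mkdir -p pics
python3 - <<'E'
from workcell import bot
import cv2,numpy as np
for n in ["scene","side"]:
    c=bot.read_camera(n); cv2.imwrite(f"pics/{n}0.png",c["pixels"])
    R=np.array(c["R"]);t=np.array(c["t"]);print(n,c["fx"],c["fy"],c["cx"],c["cy"],"C",-R.T@t,"fwd",R[2])
print(bot.current_tool_rot(),bot.current_clock(),bot.current_contact_force())
E
```

```text
pics
workcell.py
scene 586.1070293453743 586.1070293453743 315.064717032813 242.86394601623797 C [ 0.95533633 -0.71577217  0.95942529] fwd [-0.36786994  0.61033883 -0.70153989]
side 441.07103268092544 441.07103268092544 322.1602469181668 235.95645760830547 C [ 0.27320109 -0.45247106  0.69806106] fwd [ 0.34782163  0.58854108 -0.72982156]
[-2.22047255e+00 -2.22042729e+00  1.44284315e-03] 0.1 [ 0.17109093  0.64276662 -0.34651178]
```

View pics/scene0.png

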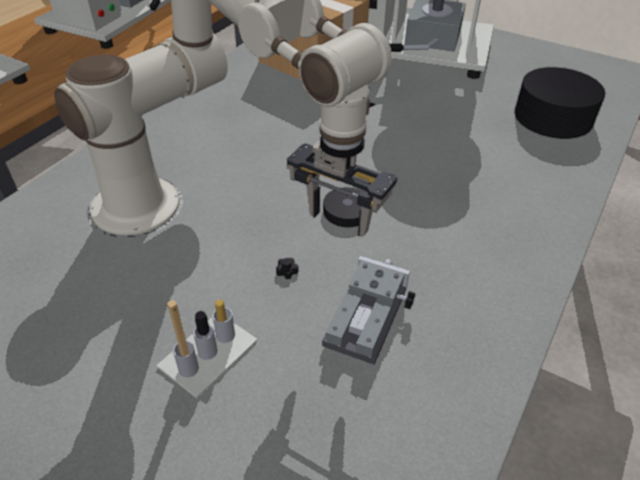

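View pics/side0.png

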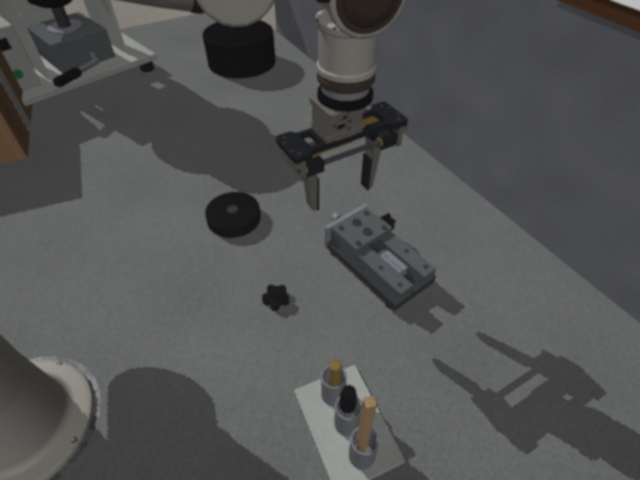

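Scene view: stick in the nearest tube (top about 172,303), nut driver (203,330), drift (222,308), jig with the blank at (360,318). Side view: stick top (369,400), jig at (380,255). Next I'll enlarge the stand and jig in both views.

Run:
```python
import cv2,numpy as np
s=cv2.imread("pics/scene0.png");d=cv2.imread("pics/side0.png")
def crop(im,x,y,w=100,h=75*1):
    return cv2.resize(im[y:y+h*1,x:x+w],(400,300),interpolation=cv2.INTER_CUBIC)
def crop2(im,x,y,w,h): return cv2.resize(im[y:y+h,x:x+w],(400,300),interpolation=cv2.INTER_CUBIC)
# scene jig (310..430,255..375): 120x... use 4:3 boxes
A=crop2(s,300,255,140,105);B=crop2(d,310,200,140,105);C=crop2(s,140,295,140,105);D=crop2(d,290,355,160,120)
cv2.imwrite("pics/crops.png",np.vstack([np.hstack([A,B]),np.hstack([C,D])]))
```

```text
(no output)
```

View pics/crops.png

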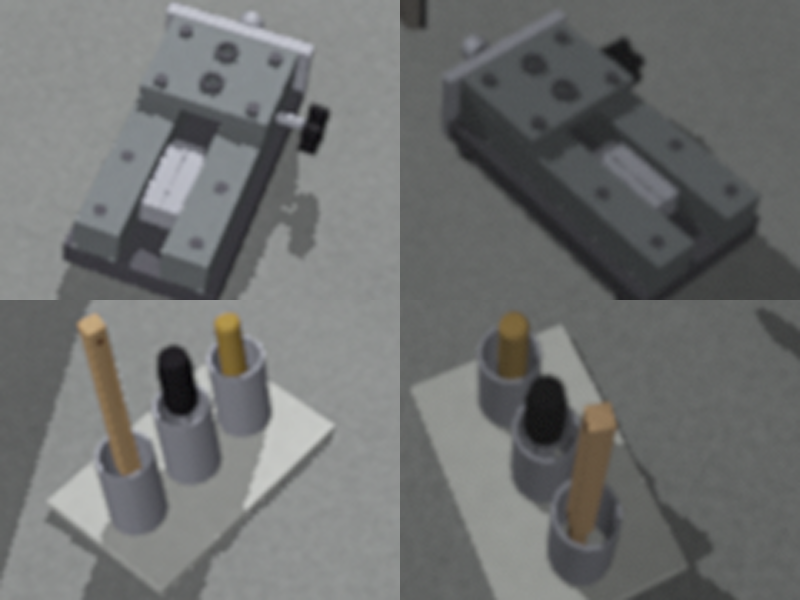

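Crops: jig front is at lower left (scene), clamp knob (-y side) at right; the bush plate is at the rear with the end plate behind it. The stick leans slightly in its tube. Now a rough triangulation, then a wrist view from above each.

```bash
cat > h.py <<'E'
from workcell import bot
import cv2,numpy as np
from scipy.spatial.transform import Rotation as Ro
def cam(n):
    c=bot.read_camera(n); c["R"]=np.array(c["R"]);c["t"]=np.array(c["t"]); return c
def ray(c,p):
    d=c["R"].T@np.array([(p[0]-c["cx"])/c["fx"],(p[1]-c["cy"])/c["fy"],1]); return -c["R"].T@c["t"],d/np.linalg.norm(d)
def onz(c,p,z):
    o,d=ray(c,p); return o+d*(z-o[2])/d[2]
def tri(c1,p1,c2,p2):
    o1,d1=ray(c1,p1);o2,d2=ray(c2,p2)
    s=np.linalg.lstsq(np.c_[d1,-d2],o2-o1,rcond=None)[0]
    a,b=o1+s[0]*d1,o2+s[1]*d2
    return (a+b)/2,np.linalg.norm(a-b)
def proj(c,X):
    v=(c["R"]@np.array(X).T).T+c["t"]; return np.c_[c["fx"]*v[:,0]/v[:,2]+c["cx"],c["fy"]*v[:,1]/v[:,2]+c["cy"]]
E
python3 - <<'E'
from h import *
np.set_printoptions(precision=4,suppress=True)
s=cam("scene");d=cam("side")
A=lambda x,y:(300+x*.35,255+y*.35);B=lambda x,y:(310+(x-400)*.35,200+y*.35)
C=lambda x,y:(140+x*.35,295+(y-300)*.35);D=lambda x,y:(290+(x-400)*.4,355+(y-300)*.4)
for n,a,b in [("top",C(92,325),D(599,413)),("plateL",A(141,90),B(538,153)),("plateR",A(262,132),B(643,85)),("endL",A(170,8),B(446,80)),("endR",A(310,48),B(560,15)),
 ("tubeS",C(130,455),D(584,507)),("tubeN",C(186,408),D(546,447)),("tubeD",C(238,357),D(510,358))]:
    print(n,*tri(s,a,d,b))
w=cam("wrist");print(-w["R"].T@w["t"],w["R"],w["fx"])
E
```

```text
top [ 0.4272 -0.3009  0.197 ] 0.0018516048585332377
plateL [ 0.6116 -0.0131  0.0659] 0.005734307514219243
plateR [ 0.7033 -0.0062  0.0735] 0.001050488434402073
endL [0.5913 0.0705 0.0679] 0.00010583185133822523
endR [0.6972 0.0856 0.0691] 0.0021230813931955566
tubeS [ 0.4302 -0.3004  0.0679] 0.001328072834315116
tubeN [ 0.4332 -0.255   0.0615] 0.009293601702397094
tubeD [ 0.4407 -0.2042  0.0687] 0.003691479072822892
[0.5756 0.0818 0.3837] [[ 1.      0.0002 -0.0013]
 [ 0.0006 -0.9582  0.2862]
 [-0.0012 -0.2862 -0.9582]] 342.41760634609136
```

Run:
```python
from h import *
import pickle
rot=bot.current_tool_rot()
for n,p in [("jig",[0.645,-0.02,0.25]),("stand",[0.47,-0.25,0.30])]:
    bot.goto(p,rot); bot.hold(0.1); w=cam("wrist"); pickle.dump(w,open(f"w_{n}.pkl","wb")); cv2.imwrite(f"pics/w_{n}.png",w["pixels"])
print(bot.current_clock())
```

```text
2.0917
```

View pics/w_jig.png

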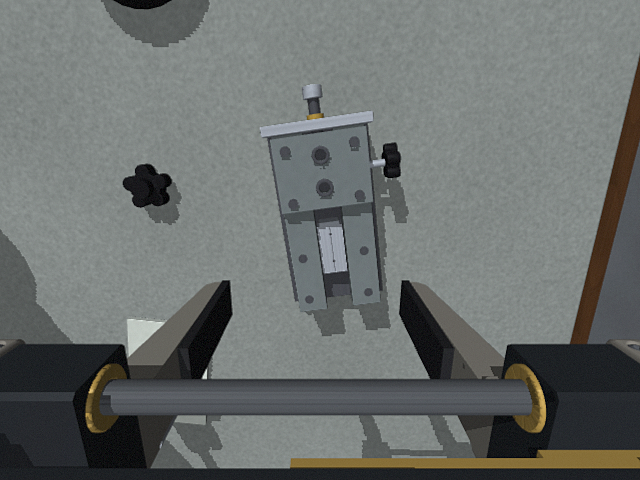

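View pics/w_stand.png

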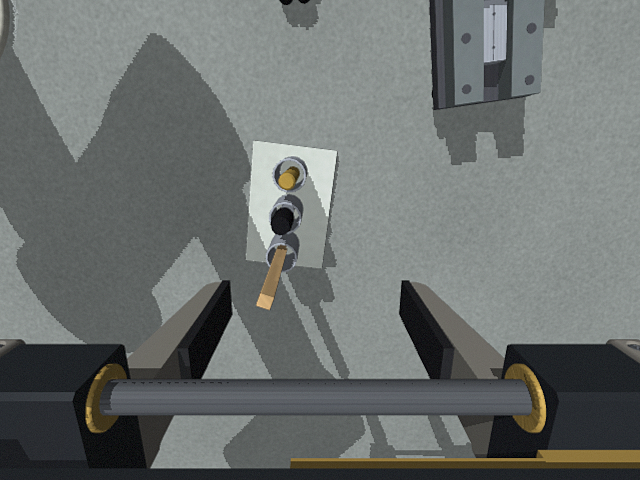

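Wrist views: jig well seen (bush plate front edge (282,213)–(375,206), blank (318–347, 226–273), end plate at y≈120); stand plate (250,142)–(337,150)–(322,268), stick top at (265,300), leaning slightly. Enlarging for precise points.

Run:
```python
import cv2,numpy as np
a=cv2.imread("pics/w_jig.png")[195:315,270:390];b=cv2.imread("pics/w_stand.png")[195:315,230:350]
cv2.imwrite("pics/c2.png",np.hstack([cv2.resize(x,(400,400),interpolation=cv2.INTER_CUBIC) if 0 else cv2.resize(x,(396,396),interpolation=cv2.INTER_CUBIC) for x in(a,b)]))
```

```text
(no output)
```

View pics/c2.png

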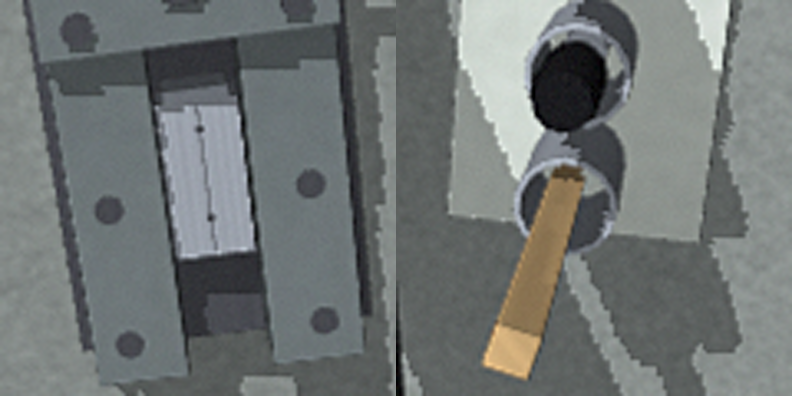

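Run:
```python
from h import *
import pickle
np.set_printoptions(precision=4,suppress=True)
j=pickle.load(open("w_jig.pkl","rb"));st=pickle.load(open("w_stand.pkl","rb"))
J=lambda x,y,z:onz(j,(270+x/3.3,195+y/3.3),z)[:2]
S=lambda x,y,z:onz(st,(230+(x-396)/3.3,195+y/3.3),z)[:2]
u=lambda v:v/np.linalg.norm(v)
ang=lambda v:np.degrees(np.arctan2(v[1],v[0]))
pL,pR=J(38,64,.072),J(338,22,.072);print("plate",pL,pR,(pL+pR)/2,np.linalg.norm(pL-pR),"ydir ang",ang(pL-pR)-90)
L=[J(148,85,.06),J(188,375,.06)];Rr=[J(240,65,.06),J(275,362,.06)]
print("chan",L,Rr,ang(L[0]-L[1]),ang(Rr[0]-Rr[1]))
e=[onz(j,p,.07)[:2] for p in[(261,129),(373,113)]];print("end",e,ang(e[0]-e[1])-90,np.linalg.norm(e[0]-e[1]))
b=[J(*p,.05) for p in[(160,106),(240,103),(255,252),(178,259)]];print("blank",np.mean(b,0),"rear",(b[2]+b[3])/2,"front",(b[0]+b[1])/2,[np.linalg.norm(b[i]-b[i-1]) for i in range(4)],ang(b[0]-b[3]),ang(b[1]-b[2]))
fr=[J(188,375,.06),J(275,362,.06)];print("front mid",np.mean(fr,0))
t=[S(*p,.198) for p in[(497,323),(543,335),(528,380),(483,366)]];print("top",np.mean(t,0),[np.linalg.norm(t[i]-t[i-1]) for i in range(4)],ang(t[1]-t[0]),ang(t[0]-t[3])-90)
print("rimS",S(567,205,.073),"rimN",S(580,77,.073),"rimD",onz(st,(290,174),.073)[:2])
# stick axis just inside rim (sight over far end)
print("axis@rim-ish",S(568,170,.06))
```

```text
plate [ 0.6094 -0.0098] [0.7024 0.0035] [ 0.6559 -0.0032] 0.09392153801316057 ydir ang -261.8669386563232
chan [array([ 0.6437, -0.0192]), array([ 0.6577, -0.1233])] [array([ 0.6734, -0.0125]), array([ 0.6881, -0.1182])] 97.6826028328934 97.91823830246288
end [array([0.5917, 0.0737]), array([0.6991, 0.0882])] -262.3155752670217 0.1084445721056254
blank [ 0.6643 -0.0552] rear [ 0.6675 -0.0823] front [ 0.6611 -0.0281] [np.float64(0.05536177503914655), np.float64(0.026832509704042443), np.float64(0.053781375461321244), np.float64(0.02695723007715252)] 96.69984741779581 96.91311267910528
front mid [ 0.6729 -0.1208]
top [ 0.428  -0.3008] [np.float64(0.013137483082821661), np.float64(0.012411155611025711), np.float64(0.01382402259469287), np.float64(0.012463409299109047)] -15.929781253935401 -18.887923861580674
rimS [ 0.4304 -0.3027] rimN [ 0.4363 -0.2543] rimD [ 0.4423 -0.2028]
axis@rim-ish [ 0.4298 -0.2932]
```

```bash
cat >> h.py <<'E'
def axis(views,lo=(8,60,90),hi=(24,255,255)):
    """views: [(cam,(x0,y0,x1,y1))]; orange stick silhouette axis -> 3D line"""
    N=[];D=[]
    for c,(x0,y0,x1,y1) in views:
        m=cv2.inRange(cv2.cvtColor(c["pixels"],cv2.COLOR_BGR2HSV),lo,hi); k=np.zeros_like(m);k[y0:y1,x0:x1]=m[y0:y1,x0:x1]
        n,l,st,_=cv2.connectedComponentsWithStats(k); i=1+np.argmax(st[1:,4]); p=np.argwhere(l==i)[:,::-1].astype(np.float32)
        vx,vy,x,y=cv2.fitLine(p,cv2.DIST_L2,0,.01,.01).ravel()
        o,a=ray(c,(x-20*vx,y-20*vy));_,b=ray(c,(x+20*vx,y+20*vy)); q=np.cross(a,b);q/=np.linalg.norm(q)
        s=(p-[x,y])@[vx,vy]; e=[(x+t*vx,y+t*vy) for t in(s.min(),s.max())]
        print("px",len(p),np.round(e,1).tolist()); N.append(q);D.append(q@o)
    N=np.array(N);D=np.array(D); d=np.linalg.svd(N)[2][2] if len(N)>2 else np.cross(N[0],N[1]); d/=np.linalg.norm(d); d*=np.sign(d[2])
    P=np.linalg.lstsq(np.r_[N,[d]],np.r_[D,0],rcond=None)[0]
    print("resid mm",1000*(N@P-D),"d.N",N@d); return P,d
E
python3 - <<'E'
from h import *
import pickle
np.set_printoptions(precision=4,suppress=True)
s=cam("scene");d=cam("side");w=pickle.load(open("w_stand.pkl","rb"))
for V in ([(s,(160,295,195,372)),(d,(350,392,385,470)),(w,(250,240,295,312))],[(s,(160,295,195,372)),(d,(350,392,385,470))]):
    P,a=axis(V); f=lambda z:P+a*(z-P[2])/a[2]
    print(a,"top",f(.198),"grasp",f(.138),"bottom",f(.008))
E
```

```text
px 498 [[170.60000610351562, 300.1000061035156], [184.89999389648438, 355.0]]
px 645 [[360.6000061035156, 450.8999938964844], [370.5, 395.5]]
px 805 [[262.3999938964844, 307.5], [281.70001220703125, 248.5]]
resid mm [-0.0761  0.1651 -0.174 ] d.N [-0.0007  0.0016 -0.0017]
[-0.0029  0.0046  1.    ] top [ 0.4262 -0.3021  0.198 ] grasp [ 0.4264 -0.3023  0.138 ] bottom [ 0.4267 -0.3029  0.008 ]
px 498 [[170.60000610351562, 300.1000061035156], [184.89999389648438, 355.0]]
px 645 [[360.6000061035156, 450.8999938964844], [370.5, 395.5]]
resid mm [-0. -0.] d.N [ 0. -0.]
[-0.0047  0.005   1.    ] top [ 0.4257 -0.3019  0.198 ] grasp [ 0.4259 -0.3022  0.138 ] bottom [ 0.4266 -0.3029  0.008 ]
```

```bash
cat >> h.py <<'E'
JO=np.array([.6581,-.0175]); PSI=np.radians(97.9); XD=np.array([np.cos(PSI),np.sin(PSI),0]); YD=np.array([-XD[1],XD[0],0]); Z=np.array([0,0,1.])
TH=np.radians(42)
def rot(y,z):
    return Ro.from_matrix(np.c_[np.cross(y,z),y,z]).as_rotvec()
def push_rot(s,th=TH): return rot(s*(np.cos(th)*XD+np.sin(th)*Z),np.sin(th)*XD-np.cos(th)*Z)
def tcp_for_tip(jx,jy,z,L,s,th=TH,off=(0,0)):
    """TCP placing the tip centre at jig (jx,jy), world z; L = TCP to tip; off = tip offset in tool x,y"""
    M=Ro.from_rotvec(push_rot(s,th)).as_matrix()
    return np.r_[JO,0]+jx*XD+jy*YD+z*Z-M@np.array([off[0],off[1],L])
E
python3 - <<'E'
from h import *
np.set_printoptions(precision=3,suppress=True)
q0=bot.current_joints();print("q0",q0)
for a in (-17,163):
    y=np.array([np.cos(np.radians(a)),np.sin(np.radians(a)),0]);r=rot(y,-Z)
    print(a,bot.inverse_kinematics([.4264,-.3023,.26],r),bot.inverse_kinematics([.4264,-.3023,.119],r))
for s in(1,-1):
    for jx in(-.09,-.07,.03):
        p=tcp_for_tip(jx,0,.037,.111,s);print(s,jx,p,bot.inverse_kinematics(p,push_rot(s)))
    p=tcp_for_tip(-.09,0,.12,.111,s);print("pre",p,bot.inverse_kinematics(p,push_rot(s)))
E
```

```text
q0 [-0.714  0.004  1.594 -0.     1.545 -0.716]
-17 [-0.848 -0.007  1.682 -0.     1.466 -0.551] [-0.848  0.119  1.838 -0.     1.184 -0.551]
163 [-0.848 -0.007  1.682 -0.     1.466  2.59 ] [-0.848  0.119  1.838 -0.     1.184  2.59 ]
1 -0.09 [ 0.681 -0.18   0.119] [-0.654  0.933  0.875  0.513  1.863 -2.348]
1 -0.07 [ 0.678 -0.16   0.119] [-0.637  0.899  0.932  0.518  1.835 -2.344]
1 0.03 [ 0.664 -0.061  0.119] [-0.539  0.754  1.161  0.555  1.715 -2.306]
pre [ 0.681 -0.18   0.202] [-0.654  0.863  0.823  0.535  1.969 -2.283]
-1 -0.09 [ 0.681 -0.18   0.119] [-0.654  0.933  0.875  0.513  1.863  0.793]
-1 -0.07 [ 0.678 -0.16   0.119] [-0.637  0.899  0.932  0.518  1.835  0.798]
-1 0.03 [ 0.664 -0.061  0.119] [-0.539  0.754  1.161  0.555  1.715  0.836]
pre [ 0.681 -0.18   0.202] [-0.654  0.863  0.823  0.535  1.969  0.859]
```

Run:
```python
from h import *
np.set_printoptions(precision=4,suppress=True)
a=np.radians(-17);r=rot(np.array([np.cos(a),np.sin(a),0]),-Z)
bot.goto([.4264,-.3023,.27],r); bot.line_to([.4264,-.3023,.119],max_speed=.12)
bot.set_gripper(0.0,55); print("open",bot.current_opening()*92,bot.current_grip_force(),bot.current_contact_force())
bot.line_to([.4264,-.3023,.234],max_speed=.1); bot.hold(.3)
print(bot.current_clock(),bot.current_contact_force(),bot.current_opening()*92,bot.current_ee_pos())
s=cam("scene");d=cam("side");cv2.imwrite("pics/s1.png",s["pixels"]);cv2.imwrite("pics/d1.png",d["pixels"])
print(proj(s,np.array([[.4264,-.3023,.123],[.4264,-.3023,.234]])),proj(d,np.array([[.4264,-.3023,.123],[.4264,-.3023,.234]])))
i=np.hstack([cv2.resize(s["pixels"][200:380,110:230],(400,600)),cv2.resize(d["pixels"][290:470,310:430],(400,600))]);cv2.imwrite("pics/lift.png",i)
```

```text
open 12.662317937074075 54.99978303909302 [-0.5093 -0.434   0.2539]
6.7667 [ 0.3228  0.0767 -1.0032] 12.597257025443298 [ 0.4263 -0.3022  0.2337]
[[178.7    330.5392]
 [167.8829 289.1792]] [[365.2175 426.1407]
 [372.6761 388.5365]]
```

View pics/lift.png

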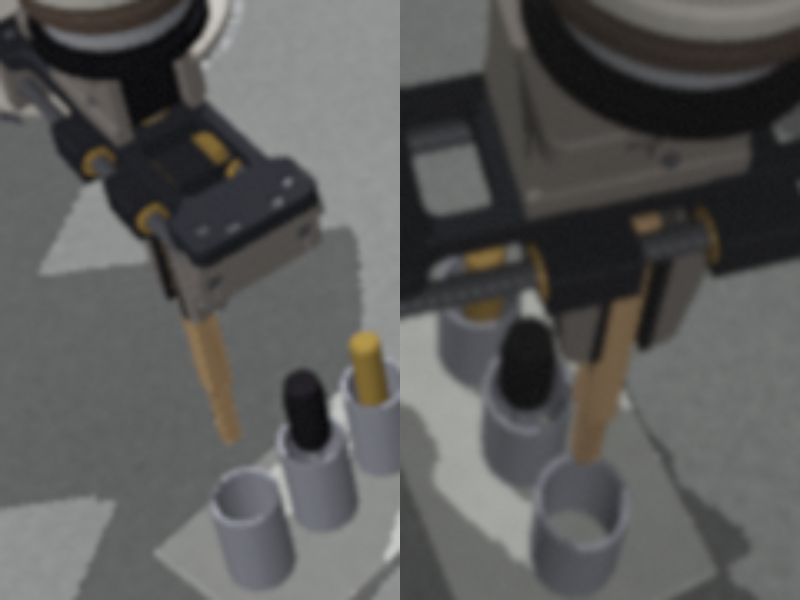

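Stick is held upright, gripped squarely, tip clear of the tube (scene tip at about (179,332), side (366,428)), as predicted. Going to the channel.

Run:
```python
from h import *
np.set_printoptions(precision=4,suppress=True)
s=-1;L=.111;r=push_rot(s)
print(bot.current_clock())
bot.line_to([.4264,-.3023,.27],max_speed=.15)
bot.goto(tcp_for_tip(-.09,0,.12,L,s),r); bot.hold(.2); print(bot.current_clock(),"tare",bot.current_contact_force())
bot.line_to(tcp_for_tip(-.09,0,.045,L,s),max_speed=.06); bot.hold(.2);print("down",bot.current_contact_force())
sc=cam("scene");d=cam("side");T=np.r_[JO,0]-.09*XD+.045*Z
P=np.array([T]);print(proj(sc,P),proj(d,P),bot.current_clock())
i=np.hstack([cv2.resize(x["pixels"][v:v+105,u:u+70*1],(400,600),interpolation=cv2.INTER_CUBIC) for x,(u,v) in((sc,(310,270)),(d,(380,210)))])
cv2.imwrite("pics/pre.png",i)
```

```text
6.8667
8.7333 tare [-0.2314 -0.1411  0.0449]
down [ 0.2717  0.9902 -0.7547]
[[351.4256 338.7515]] [[411.539  280.2241]] 10.4333
```

View pics/pre.png

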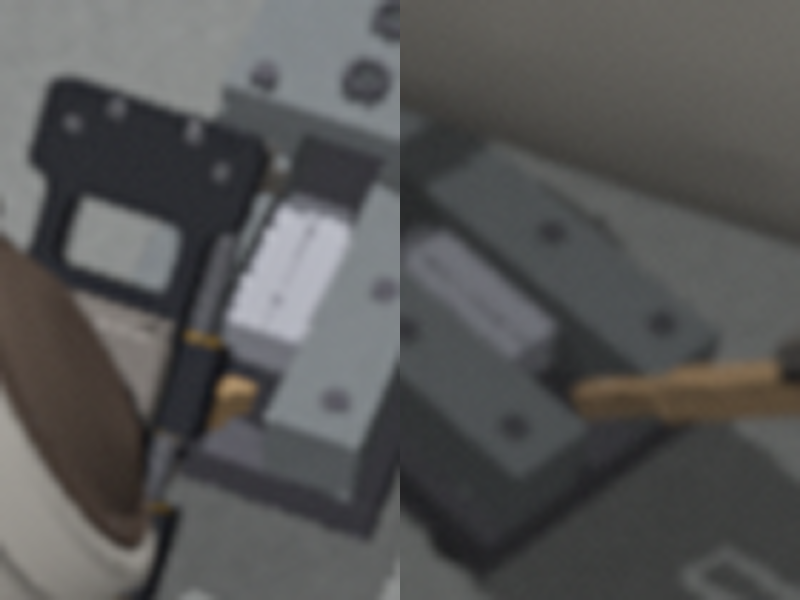

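Tip sits in the channel behind the blank: scene (352,339), side (411,280), matching prediction to about a pixel. Now pushing.

```bash
cat >> h.py <<'E'
def force(n=8):
    f=[]
    for _ in range(n): f.append(bot.current_contact_force()); bot.hold(.012)
    return np.mean(f,0)
E
python3 - <<'E'
from h import *
np.set_printoptions(precision=2,suppress=True)
s=-1;L=.111
go=lambda x,v:bot.line_to(tcp_for_tip(x,0,.037,L,s),max_speed=v)
go(-.09,.04);bot.hold(.2);b=force(15);print("base",b)
for x in(-.06,-.03,-.003):
    go(x,.03); f=force()-b; print(x,-f@XD,f@YD,f[2],bot.current_clock())
    if -f@XD>6: raise SystemExit("early")
x=-.003
while x<.03:
    x+=.0008; go(x,.02); f=force(5)-b; F=-f@XD; print(round(x*1000,1),round(F,2),np.round([f@YD,f[2]],2))
    if F>4.5: break
print(bot.current_clock(),bot.current_ee_pos())
E
```

```text
base [-0.07  0.13 -0.32]
-0.06 0.9252164515304608 -0.32782632765337244 -0.576054604531445 12.325
-0.03 0.3742056263060911 -0.14347086949716994 -0.11519341234783276 13.5417
-0.003 0.2404686894695094 -0.09533466938082895 0.0795972527203391 14.6583
-2.2 0.71 [-0.21 -0.47]
-1.4 1.36 [0.33 0.02]
-0.6 1.44 [-0.32 -0.54]
0.2 1.18 [-0.26  0.12]
1.0 0.95 [-0.45 -0.13]
1.8 0.9 [-0.4  -0.43]
2.6 1.37 [-0.09 -0.13]
3.4 1.08 [-0.06 -0.4 ]
4.2 0.94 [-0.69 -0.2 ]
5.0 1.29 [ 0.   -0.21]
5.8 0.95 [ 0.2  -0.15]
6.6 1.67 [ 0.18 -0.41]
7.4 1.5 [-0.11 -0.06]
8.2 1.2 [-0.07  0.14]
9.0 1.17 [-0.28 -0.25]
9.8 1.17 [-0.19 -0.04]
10.6 1.52 [ 0.07 -0.04]
11.4 1.41 [0.07 0.11]
12.2 1.04 [ 0.18 -0.14]
13.0 1.25 [-0.16  0.15]
13.8 1.32 [-0.02 -0.23]
14.6 1.11 [-0.13 -0.1 ]
15.4 1.45 [0.04 0.04]
16.2 1.29 [-0.12  0.08]
17.0 0.84 [-0.01 -0.27]
17.8 1.16 [0.26 0.15]
18.6 3.72 [0.33 0.27]
19.4 5.27 [0.64 1.21]
22.825 [ 0.67 -0.07  0.12]
```

Run:
```python
from h import *
s=-1;L=.111;x=.0194
b=np.array([-.07,.13,-.32])
go=lambda x,v:bot.line_to(tcp_for_tip(x,0,.037,L,s),max_speed=v)
while x<.024:
    f=force(10)-b; F=-f@XD; print(round(x*1000,1),round(F,2),np.round([f@YD,f[2]],2))
    if F>7: break
    x+=.0004; go(x,.02)
bot.hold(.4);f=force(10)-b;print("held",-f@XD,bot.current_clock())
sc=cam("scene");d=cam("side");cv2.imwrite("pics/home_s.png",sc["pixels"]);cv2.imwrite("pics/home_d.png",d["pixels"])
```

```text
19.4 5.52 [0.8  0.78]
19.8 6.16 [1.13 0.91]
20.2 6.77 [0.7  1.39]
20.6 7.76 [1.24 1.52]
held 7.434135660454948 24.3917
```

Run:
```python
from h import *
np.set_printoptions(precision=4,suppress=True)
s=-1;L=.111
go=lambda x,z,v:bot.line_to(tcp_for_tip(x,0,z,L,s),max_speed=v)
go(.01,.037,.03);go(-.09,.037,.1);go(-.09,.13,.12)
a=np.radians(-17);r=rot(np.array([np.cos(a),np.sin(a),0]),-Z)
bot.goto([.4264,-.3023,.27],r);bot.line_to([.4264,-.3023,.234],max_speed=.1);bot.hold(.3);print(bot.current_clock(),bot.current_contact_force(),bot.current_opening()*92)
sc=cam("scene");d=cam("side")
for nm,c,old,box in(("scene",sc,"s1",(160,290,195,340)),("side",d,"d1",(350,370,385,435))):
    x0,y0,x1,y1=box
    for im in(cv2.imread(f"pics/{old}.png"),c["pixels"]):
        m=cv2.inRange(cv2.cvtColor(im[y0:y1,x0:x1],cv2.COLOR_BGR2HSV),(8,60,60),(24,255,255))
        n,l,st,_=cv2.connectedComponentsWithStats(m);i=1+np.argmax(st[1:,4]);p=np.argwhere(l==i)[:,::-1]+[x0,y0]
        k=p[:,1].max();print(nm,len(p),"bottom",k,p[p[:,1]>k-8].mean(0),"upper",p[p[:,1]<p[:,1].min()+8].mean(0))
cv2.imwrite("pics/back.png",np.hstack([cv2.resize(sc["pixels"][200:380,110:230],(400,600)),cv2.resize(sc["pixels"][240:375,310:400*1],(400,600))]))
```

```text
29.15 [ 0.219   0.0769 -0.415 ] 12.660312912457622
scene 309 bottom 332 [178.0435 327.913 ] upper [170.6032 298.3016]
scene 310 bottom 332 [177.9778 327.9556] upper [170.5373 298.194 ]
side 522 bottom 428 [365.6897 423.9828] upper [382.8571 375.    ]
side 529 bottom 428 [365.9483 424.    ] upper [383.3636 373.8182]
```

View pics/back.png

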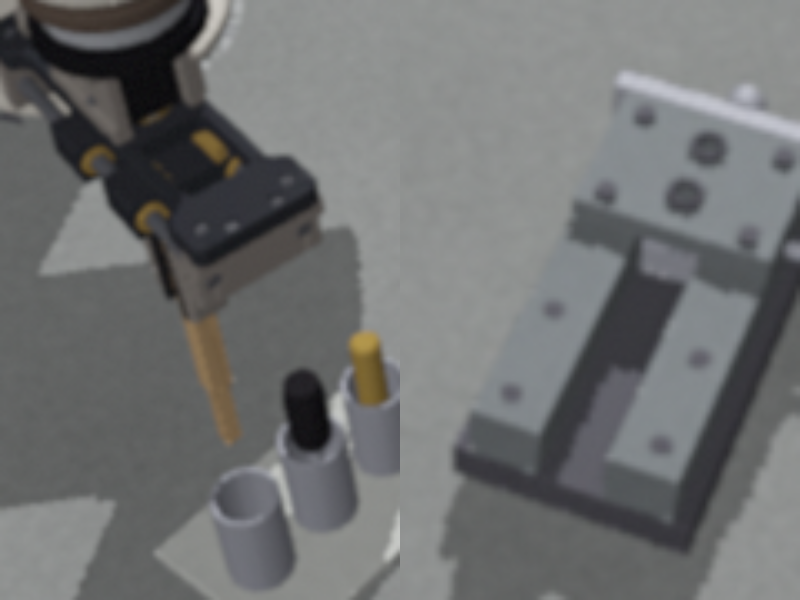

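The stick hasn't shifted in the grip (tip pixels unchanged), and the blank's rear face shows just in under the bush plate. Now putting the stick back.

Run:
```python
from h import *
np.set_printoptions(precision=4,suppress=True)
p=[.4264,-.3023]
bot.line_to(p+[.14],max_speed=.08)
bot.line_to(p+[.1195],max_speed=.03);bot.hold(.2);print("down",force())
bot.set_gripper(.35);bot.hold(.2);bot.set_gripper(1.0);bot.hold(.4)
bot.line_to(p+[.28],max_speed=.1);bot.hold(.3)
s=cam("scene");d=cam("side")
P,a=axis([(s,(150,285,205,372)),(d,(340,380,400,470))]);f=lambda z:P+a*(z-P[2])/a[2]
print(a,f(.198),f(.008),bot.current_clock(),bot.current_contact_force())
cv2.imwrite("pics/end.png",np.hstack([cv2.resize(s["pixels"][240:390,130:230],(400,600)),cv2.resize(d["pixels"][350:480,310:397],(400,600))]))
```

```text
down [-0.0366  0.0738 -0.9586]
px 510 [[170.6999969482422, 300.1000061035156], [185.10000610351562, 355.0]]
px 660 [[360.6000061035156, 450.8999938964844], [370.79998779296875, 395.6000061035156]]
resid mm [-0.  0.] d.N [-0.  0.]
[-0.0041  0.0029  1.    ] [ 0.426 -0.302  0.198] [ 0.4268 -0.3026  0.008 ] 35.8833 [-0.2034  0.0827 -0.203 ]
```

View pics/end.png

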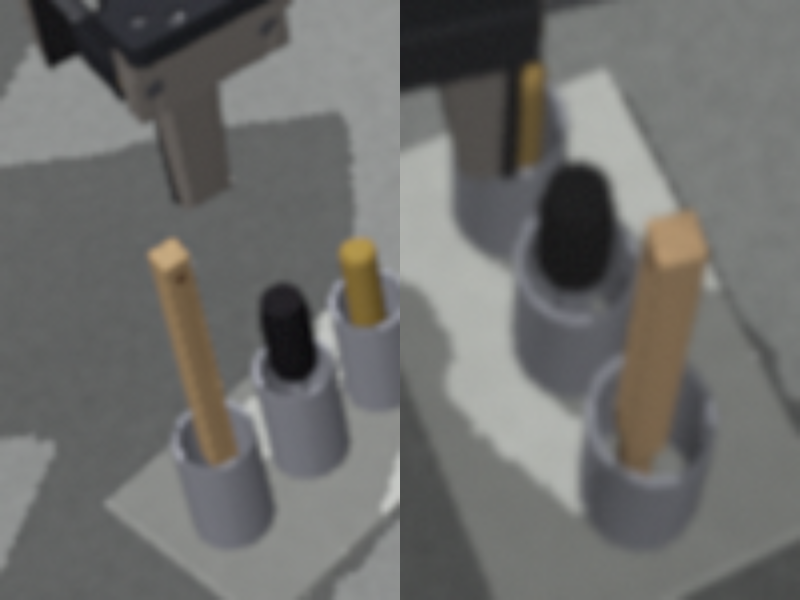

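The stick stands upright in its tube at the same pixels as at the start, and the gripper is clear of everything.

```bash
python3 -c "
from workcell import bot
print(bot.job_done())"
```

```text
the job is handed in; nothing more can be done
None
```

The job is handed in: the blank was pressed against the end stop at about 7.5 N, with its leading face at about jig x = 81 mm, and the stick is back upright in its own tube within about 1 mm of where it stood; robot time was about 36 s of the 61 s allowed, and the hand-in returned no verdict.

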